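# Level a rocking gearcase stand

### The job

The gearcase stand on the red mat rocks on its plain feet. Turn both of its black levelling-screw knobs, feeling for each foot to take up its load, until the stand is level, no longer rocks and all four feet share the weight about evenly; do not force a foot hard against its plate or shove the stand about, leave the bearing, the fan rotor and the hand tools alone, and let go when done.

Things in the scene. Friction and masses are not known exactly. Their poses are not given: they have to be found in the camera images.
- stand: Gearcase stand, 2.7 to 3.2 kg: green plate 156 x 206 x 12 mm (x by y), on it an open aluminium gearcase, 86 mm diameter, up to 102 mm above the origin. Origin under the plate's middle at foot-sole level; plate top 38 mm above it; z is the plate's normal. Feet at x +-60, y +-85 mm: those at (+60,+85), (-60,-85) are plain, those at (-60,+85), (+60,-85) are screws.
- plate_top (a point): Middle of the plate's top. All four ball-shaped rubber soles (26 mm) lie in one plane when both screws are right. At first each screw is wound up by its own unknown 1.9 to 6.5 mm, so the stand see-saws over the plain feet and leans onto one screw, mostly the left. When level with both screws just touching, 2 mm (1.1 rad) more on one evens the loads; each mm moves 4 N from each plain foot to each screw.
- mat: Red anti-slip mat, 300 x 360 x 3 mm, fixed to the bench; origin under its middle. The stand starts at its middle, square to it.
- knob_left_grip (a point): Left screw's knob: upright black ribbed cylinder, 38 mm wide, 32 mm tall, its underside 8 mm above the plate. The point is on its axis, 12 mm below its top; grip at any yaw. Clockwise from above drives its foot down, lifting that corner, 12 mm a turn (1.9 mm per rad). It needs about 0.1 Nm, stays where it is left, and does not move along its axis relative to the plate.
- knob_right_grip (a point): Right screw's knob: upright black ribbed cylinder, 38 mm wide, 32 mm tall, its underside 8 mm above the plate. The point is on its axis, 12 mm below its top; grip at any yaw. Clockwise from above drives its foot down, lifting that corner, 12 mm a turn (1.9 mm per rad). Held at a fixed height, it pushes the hand up by about 4 N for each mm its foot is driven against its disc.
- seat_screw_left: Fixed steel seating disc, 42 mm diameter, 5 mm thick, lying on the mat front-left (at stand x -60, y +85): under the left screw. Origin under its middle.
- seat_screw_right: Fixed steel seating disc, 42 mm diameter, 5 mm thick, lying on the mat rear-right (x +60, y -85): under the right screw. Origin under its middle.
- seat_plain_left: Fixed steel seating disc, 42 mm diameter, 5 mm thick, lying on the mat rear-left (x +60, y +85): under a plain foot. Origin under its middle.
- seat_plain_right: Fixed steel seating disc, 42 mm diameter, 5 mm thick, lying on the mat front-right (x -60, y -85): under a plain foot. Origin under its middle.
- bearing: Bystander: steel bearing ring, 42 mm diameter, 13 mm high, lying on the mat in front of the stand; origin under its middle.
- fan_rotor: Bystander: black fan rotor, 72 mm diameter, 20 mm high, lying on the mat beyond the stand; origin under its middle.
- hammer: Bystander: hammer lying on the bench to the right; origin at its underside.
- screwdriver: Bystander: green-handled screwdriver lying on the bench to the left; origin at its underside.

How it is judged:
By the outcome, as a careful person would: the job done as asked, in the order asked, and still so for the second after the job is handed in, with the robot touching nothing.
It also fails if it takes over 72 s, if anything falls off the work surface, if the arm or the gripper's body presses on something with over 40 N, if the wrist force passes 120 N, or if a joint passes its speed limit or range.

### The arm

A 6-joint arm with a two-finger parallel gripper is mounted at the origin on the work surface. World frame = base frame: x ahead of the robot, y to its left, z up, the work surface at z = 0. Lengths are in m, angles in degrees, forces in N, time in s.
With the tool pointing down it reaches from about 0.325 to 0.875 m from the base axis. Payload 4.4 kg.
Tool frame: the origin (TCP) lies between the finger pads; the fingertips stand r.finger_overhang ahead of it and the grasp point (between the pads) is the TCP (r.finger_overhang is the distance from the TCP to the fingertips, in m); z points along the fingers, y is the line along which they close (so a half turn about z gives the same grasp; the last joint's range is limited). The gripper opens to 85 mm and grips with 20 to 120 N. Pads are 22 mm wide; open, the fingers measure 114 mm over their backs; the gripper's body (76 mm by 85 mm) begins 54 mm behind the grasp point. The pads swing forward as they close: fully open they stand 13 mm farther back than shut.
Start: joints at [-79.67, 11.837, 88.321, -0, 79.842, -8.623], TCP at [0.187, -0.544, 0.25] pointing down, gripper open.
Joint ranges: [-156.59, 156.59], [-49.26, 127.26], [12.9, 141.05], [-63.56, 243.56], [4.71, 150.69], [-161.64, 161.64]. Speed limits (degrees/s): [159.86, 159.86, 180, 180, 180, 180].

### API

Orientations are given as a 3x3 rotation matrix whose columns are the frame's x, y, z axes.
In Python, from rig import r gives the robot as it stands.
- The arm moves only by the tool move_arm, never from a script. Its argument "deltas" is a list of rows, each a list of 7 numbers: the shift along the world's x, y, z in mm, then the turn, a rotation vector about the world's x, y, z in degrees, then the gripper's target within -1 to 1 (shut at 1, half-way at 0, fully open at -1). A call has exactly 10 rows; each row is the pose to reach, as a shift and turn from the pose commanded when the call began; what a row does not reach only later rows make up. A row lasts 1/12 s, in which the tool goes at most 41.7 mm and 7.16 degrees, less where a joint would pass 70% of its speed; a pose out of reach is approached as far as the arm can. A call with a gripper value outside its range is refused whole. The fingers move at their own pace and stop on an object; "grip_force" is the grip in N (left out, the last holds). Time passes only in rows, so rows that repeat a pose let the fingers close, or fill a call up. It gives the time, the measured TCP pose, the force, the opening and the grip force at its end, in the units of the state.
- r.state(): the state, without advancing time (a new reading comes with each control period).
- r.capture(name): name is "side" or "top" or "wrist"; returns the picture (384x512x3 uint8, red, green, blue); there is no depth.
- r.calibration(name): a dict with "vfov" (degrees; the focal length in pixels is half the picture's height over the tangent of half this angle, whatever the lens; pixels are square), "cx", "cy" (the principal point, pixels), "k1" (the pictures are not rectified: a ray, as slopes to the right and down, at radius r is drawn at 1 + k1 r^2 times it, then the intrinsics apply), "origin" and "attitude" of the camera in the world. Camera axes: x right, y down, z forward; pixel columns grow to the right and rows downward; lengths in m; the calibration is good to about 2 mm. A picture is of the moment at which its call begins: read the wrist's pose just before it. calibration takes no time and is no camera call; for the wrist camera it gives the pose at the moment of the call.
- r.hand_in(): hands the job in; it is judged then, once.
The state is a dict: "t": time; "q": joint angles; "joint_velocities": joint speeds; "joint_torque": joint torques, N m; "ee_pos": TCP position; "orientation": TCP orientation; "ft_force": force on the tool from outside, world axes, zero at the start; "wrist_torque": the same for the moment, N m; "finger_gap": finger opening in m; "gripper_force": force on a finger pad.
Only numpy, scipy, OpenCV 4.12 (cv2) and the standard library are available. Lean on these libraries where they do the work, as an engineer would, in place of code of your own. Each camera call takes 0.05 s, during which the arm holds its last target. There are 200 camera calls.

## Working session

There is one attempt and no reset: what is moved stays moved. The work goes in short steps, Python scripts to look and compute and a tool call to move; the robot and the scene stay as the last step left them, time stands still between calls to the robot, and variables do not carry over. Pictures are saved under pics/ and viewed, at most 10 in all, crops included, and the job is handed in when it is done.

Besides the shell and the picture viewer there is one more tool, called after ">>>" as a command line: name --pt "numbers of a row" for each row, then --argument value for the rest. move_arm: Moves the arm, as the interface text tells. Its arguments: {"type":"object","properties":{"deltas":{"type":"array","items":{"type":"array","items":{"type":"number"}}},"grip_force":{"type":"number"}},"required":["deltas"]}

```bash
mkdir -p pics
cat > h.py <<'E'
from rig import r
import numpy as np, cv2
def snap(n,f):
    im=r.capture(n); cv2.imwrite(f'pics/{f}.png',im[:,:,::-1]); return im
def ray(c,u,v):
    f=192/np.tan(np.radians(c['vfov'])/2)
    d=np.array([(u-c['cx'])/f,(v-c['cy'])/f]); x=d.copy()
    for _ in range(20): x=d/(1+c['k1']*(x@x))
    w=np.array(c['attitude'])@np.array([x[0],x[1],1]); return np.array(c['origin']),w
def onz(c,u,v,z):
    o,w=ray(c,u,v); return o+w*(z-o[2])/w[2]
def proj(c,p):
    f=192/np.tan(np.radians(c['vfov'])/2)
    q=np.array(c['attitude']).T@(np.array(p)-np.array(c['origin'])); s=q[:2]/q[2]
    s=s*(1+c['k1']*(s@s)); return s*f+[c['cx'],c['cy']]
E
python3 - <<'E'
from h import *
a=snap('top','top0'); b=snap('side','side0')
cv2.imwrite('pics/both.png',np.hstack([a,b])[:,:,::-1][:, :])
for n in ('top','side'): print(n,r.calibration(n))
print(r.state(), r.finger_overhang)
E
```

```text
top {'vfov': 46.655427287624605, 'cx': 261.1012382671323, 'cy': 191.36764131668357, 'k1': -0.15377261641319695, 'origin': array([ 0.46091133, -0.05680996,  1.41813054]), 'attitude': array([[-0.01458926, -0.99594282,  0.08879781],
       [-0.99976912,  0.01593091,  0.01441903],
       [-0.01577516, -0.08856694, -0.9959453 ]])}
side {'vfov': 48.99484648050697, 'cx': 259.9127961477764, 'cy': 190.49541477807838, 'k1': 0.00884623414837598, 'origin': array([0.37389574, 0.99304734, 0.77712512]), 'attitude': array([[-0.98406915, -0.09502065,  0.15026304],
       [-0.17768603,  0.55401207, -0.81332546],
       [-0.00596482, -0.82706814, -0.56207003]])}
{'t': 0.1, 'q': array([-7.96706855e+01,  1.18801858e+01,  8.83989463e+01,  4.08749064e-04,
        7.98426150e+01, -8.62220276e+00]), 'joint_velocities': array([ 0.01240271, -0.04894881, -0.18340057, -0.01411282, -0.08206381,
       -0.02645982]), 'joint_torque': array([-7.04302347e-04, -3.84092796e+01, -2.92549074e+01, -2.86004097e-04,
        4.78813599e-03,  4.67835562e-06]), 'ee_pos': array([ 0.18661973, -0.54316868,  0.24921442]), 'orientation': array([[ 9.45794199e-01,  3.24766366e-01, -3.74095332e-04],
       [ 3.24766418e-01, -9.45791942e-01,  2.09170698e-03],
       [ 3.25499723e-04, -2.09981792e-03, -9.99997742e-01]]), 'ft_force': array([-0.12301172,  0.27949065,  0.54210469]), 'wrist_torque': array([0.02328443, 0.00757451, 0.0258887 ]), 'gripper_force': 0.0, 'finger_gap': 0.08534368967460756} 0.019
```

View pics/top0.png

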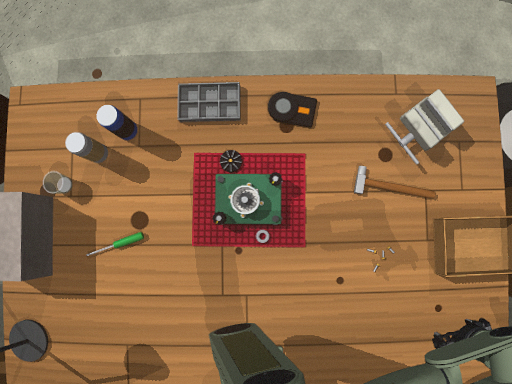

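View pics/side0.png

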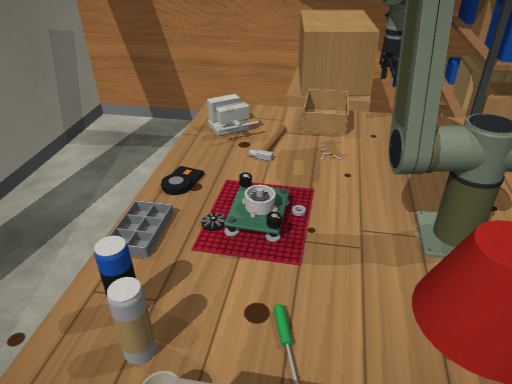

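The top view shows the left knob at (219,218), the right knob at (275,179) and the gearcase at (245,199). In the side view they are at (275,219), (246,180) and (260,200).

Run:
```python
from h import *
a=cv2.imread('pics/top0.png').astype(int); c=r.calibration('top')
B,G,R=a[...,0],a[...,1],a[...,2]
blk=((a.max(2)<60)).astype(np.uint8)
for nm,(u,v) in dict(L=(219,218),R=(275,179)).items():
    s=blk[v-9:v+10,u-9:u+10]; n,l,st,ce=cv2.connectedComponentsWithStats(s)
    for i in range(1,n):
        if st[i,4]>15: p=ce[i]+[u-9,v-9]; print(nm,st[i,4],p,onz(c,*p,.080))
red=((R>110)&(G<60)&(B<80)).astype(np.uint8)[130:260,170:330]
ys,xs=np.nonzero(cv2.morphologyEx(red,cv2.MORPH_OPEN,np.ones((3,3))))
rect=cv2.minAreaRect(np.c_[xs+170,ys+130].astype(np.float32)); bp=cv2.boxPoints(rect)
P=np.array([onz(c,*p,.003) for p in bp]); print(rect,P,P.mean(0),np.linalg.norm(P-np.roll(P,1,0),axis=1))
s=c=r.calibration('side')
for u,v,z in((275,219,.08),(246,180,.08)): print(onz(c,u,v,z))
w=r.calibration('wrist'); st=r.state(); O=st['orientation']
print(w['vfov'],w['k1'], O.T@(w['origin']-st['ee_pos']), O.T@w['attitude'])
```

```text
L 96 [220.30208333 217.35416667] [0.50361267 0.0865952  0.08      ]
R 80 [275.475 178.85 ] [ 0.6175291  -0.08146642  0.08      ]
((248.5, 199.5), (93.0, 113.0), 90.0) [[ 0.71545491  0.18574745  0.003     ]
 [ 0.70882436 -0.17946655  0.003     ]
 [ 0.41133706 -0.17268856  0.003     ]
 [ 0.41599197  0.18623539  0.003     ]] [0.56290208 0.00495693 0.003     ] [0.29946334 0.36527419 0.29756451 0.35895413]
[0.49635568 0.11101758 0.08      ]
[ 0.61232199 -0.06468215  0.08      ]
62.61558197371573 -0.028895507817676254 [ 0.07736104 -0.00054517 -0.12331721] [[ 8.28027333e-04 -9.52138634e-01 -3.05665399e-01]
 [ 9.99999259e-01  1.06114968e-03 -5.96517916e-04]
 [ 8.92324494e-04 -3.05664679e-01  9.52138807e-01]]
```

>>> move_arm --pt "18 28 0 0 0 5 -1" --pt "36 56 0 0 0 10 -1" --pt "55 84 0 0 0 15 -1" --pt "73 112 0 0 0 20 -1" --pt "91 140 0 0 0 25 -1" --pt "110 168 0 0 0 30 -1" --pt "128 196 0 0 0 35 -1" --pt "146 224 0 0 0 40 -1" --pt "165 252 0 0 0 45 -1" --pt "183 280 0 0 0 50 -1"

```text
t: 0.93
ee_pos: [0.3701, -0.2621, 0.2499]
orientation: [[0.355, 0.935, -0.0], [0.935, -0.355, 0.001], [0.0, -0.0, -1.0]]
ft_force: [0.9, -0.5, 0.8]
finger_gap: 0.0858
gripper_force: 0.0
```

>>> move_arm --pt "20 31 0 0 0 6 1" --pt "40 62 0 0 0 12 1" --pt "60 93 0 0 0 18 1" --pt "80 124 0 0 0 24 1" --pt "100 155 0 0 0 30 1" --pt "120 186 0 0 0 36 1" --pt "140 217 0 0 0 42 1" --pt "160 249 0 0 0 48 1" --pt "183 280 0 0 0 50 1" --pt "183 280 0 0 0 50 1"

```text
t: 1.77
ee_pos: [0.5551, 0.0215, 0.2497]
orientation: [[-0.49, 0.872, 0.001], [0.872, 0.49, 0.003], [0.002, 0.003, -1.0]]
ft_force: [0.1, -1.1, 1.6]
finger_gap: 0.0003
gripper_force: 0.0
```

Run:
```python
from h import *
s=r.state(); c=r.calibration('wrist'); im=snap('wrist','w1'); np.save('w1.npy',[c],allow_pickle=True)
print(s['t'],s['q'],s['ee_pos'],s['ft_force'],s['orientation'][:,0])
for p in((.501,.087,.08),(.62,-.083,.08)): print(proj(c,p))
```

```text
1.7667 [ -6.80779759   9.45827849  91.19788402   0.18831858  79.28826174
 -36.19730934] [0.55510545 0.02150911 0.24965559] [ 0.05443261 -1.07838359  1.60123963] [-0.49021462  0.87159938  0.00203439]
[241.57755205  84.92862001]
[263.33130667 286.41067483]
```

View pics/w1.png

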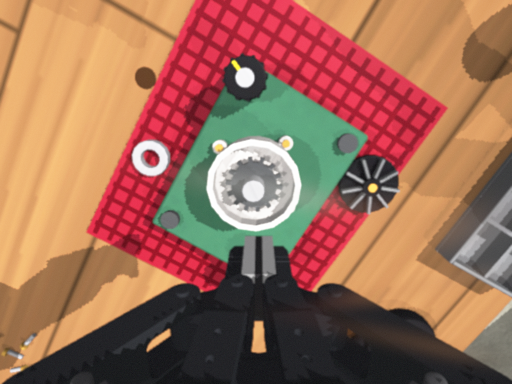

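The left knob is at about (245,77) with a yellow pointer mark. The plain-foot bolts are at (347,143) and (169,219), the gearcase at (253,185) and the rotor at (370,185). The right knob is hidden behind the fingers.

Run:
```python
from h import *
s=r.state(); print(s['ee_pos'],s['ft_force'])
c=r.calibration('wrist'); a=r.capture('wrist').astype(int)
hsv=cv2.cvtColor(a.astype(np.uint8),cv2.COLOR_RGB2HSV)
def blob(m,u,v,h=20):
    s=m[v-h:v+h,u-h:u+h].astype(np.uint8); n,l,st,ce=cv2.connectedComponentsWithStats(s)
    i=1+np.argmin(np.linalg.norm(ce[1:]-h,axis=1)+1e3*(st[1:,4]<25)); return ce[i]+[u-h,v-h],st[i,4]
print('white',(p:=blob(a.min(2)>170,245,77)),onz(c,*p[0],.083))
print('black',(p:=blob(a.max(2)<60,245,77,28)),onz(c,*p[0],.083))
g=(hsv[...,1]<60)&(a.max(2)<140)
for u,v in((347,143),(169,219)): print('bolt',(p:=blob(g,u,v,16)),onz(c,*p[0],.05))
```

```text
[0.5535856  0.01903194 0.2494862 ] [-1.26598929 -0.81922616 -0.55757204]
white (array([247.80677966,  75.14237288]), np.int32(295)) [0.5002285  0.09400734 0.083     ]
black (array([248.54554759,  77.32446264]), np.int32(977)) [0.50165027 0.09274856 0.083     ]
bolt (array([350.52076677, 141.25239617]), np.int32(313)) [0.62104857 0.09034195 0.05      ]
bolt (array([172.41516245, 218.14801444]), np.int32(277)) [ 0.49733631 -0.07663376  0.05      ]
```

>>> move_arm --pt "-20 30 0 0 0 7 1" --pt "-40 60 0 0 0 14 1" --pt "-52 77 -30 0 0 21 1" --pt "-52 77 -60 0 0 24 1" --pt "-52 77 -90 0 0 24 1" --pt "-52 77 -115 0 0 24 1" --pt "-52 77 -130 0 0 24 1" --pt "-52 77 -138 0 0 24 1" --pt "-52 77 -140 0 0 24 1" --pt "-52 77 -140 0 0 24 1"

```text
t: 2.7
ee_pos: [0.5006, 0.0923, 0.1102]
orientation: [[-0.797, 0.604, -0.001], [0.604, 0.797, -0.0], [0.0, -0.001, -1.0]]
ft_force: [-0.1, -0.9, 0.3]
finger_gap: -0.0002
gripper_force: 0.0
```

>>> move_arm --pt "0 0 -1 0 0 0 1" --pt "0 0 -1.5 0 0 0 1" --pt "0 0 -2 0 0 0 1" --pt "0 0 -2.5 0 0 0 1" --pt "0 0 -3 0 0 0 1" --pt "0 0 -3.5 0 0 0 1" --pt "0 0 -4 0 0 0 1" --pt "0 0 -4 0 0 0 1" --pt "0 0 -4 0 0 0 1" --pt "0 0 -4 0 0 0 1"

```text
t: 3.53
ee_pos: [0.5007, 0.0932, 0.1062]
orientation: [[-0.798, 0.602, -0.0], [0.602, 0.798, -0.0], [0.0, -0.0, -1.0]]
ft_force: [0.5, -0.1, 0.1]
finger_gap: 0.0002
gripper_force: 0.0
```

>>> move_arm --pt "0 0 -0.5 0 0 0 1" --pt "0 0 -1 0 0 0 1" --pt "0 0 -1.5 0 0 0 1" --pt "0 0 -2 0 0 0 1" --pt "0 0 -2.5 0 0 0 1" --pt "0 0 -3 0 0 0 1" --pt "0 0 -3 0 0 0 1" --pt "0 0 -3 0 0 0 1" --pt "0 0 -3 0 0 0 1" --pt "0 0 -3 0 0 0 1"

```text
t: 4.37
ee_pos: [0.5008, 0.0932, 0.1033]
orientation: [[-0.798, 0.602, 0.0], [0.602, 0.798, 0.0], [-0.0, 0.0, -1.0]]
ft_force: [0.0, 0.4, -0.1]
finger_gap: 0.0001
gripper_force: 0.0
```

>>> move_arm --pt "0 0 -0.5 0 0 0 1" --pt "0 0 -1 0 0 0 1" --pt "0 0 -1.5 0 0 0 1" --pt "0 0 -2 0 0 0 1" --pt "0 0 -2 0 0 0 1" --pt "0 0 -2 0 0 0 1" --pt "0 0 -2 0 0 0 1" --pt "0 0 -2 0 0 0 1" --pt "0 0 -2 0 0 0 1" --pt "0 0 -2 0 0 0 1"

```text
t: 5.2
ee_pos: [0.5008, 0.0932, 0.1013]
orientation: [[-0.798, 0.602, 0.0], [0.602, 0.798, -0.0], [-0.0, -0.0, -1.0]]
ft_force: [-0.1, 0.5, -0.1]
finger_gap: 0.0002
gripper_force: 0.0
```

>>> move_arm --pt "0 0 -0.5 0 0 0 1" --pt "0 0 -1 0 0 0 1" --pt "0 0 -1.5 0 0 0 1" --pt "0 0 -2 0 0 0 1" --pt "0 0 -2 0 0 0 1" --pt "0 0 -2 0 0 0 1" --pt "0 0 -2 0 0 0 1" --pt "0 0 -2 0 0 0 1" --pt "0 0 -2 0 0 0 1" --pt "0 0 -2 0 0 0 1"

```text
t: 6.03
ee_pos: [0.5008, 0.0932, 0.0995]
orientation: [[-0.798, 0.602, -0.0], [0.602, 0.798, 0.0], [0.0, 0.0, -1.0]]
ft_force: [-1.4, -0.9, 5.3]
finger_gap: -0.0001
gripper_force: 2.7
```

>>> move_arm --pt "0 0 10 0 0 0 0.5" --pt "0 0 20 0 0 0 -1" --pt "-0.7 0.9 25 0 0 0 -1" --pt "-0.7 0.9 25 0 0 0 -1" --pt "-0.7 0.9 25 0 0 0 -1" --pt "-0.7 0.9 25 0 0 0 -1" --pt "-0.7 0.9 25 0 0 0 -1" --pt "-0.7 0.9 10 0 0 0 -1" --pt "-0.7 0.9 -5 0 0 0 -1" --pt "-0.7 0.9 -15 0 0 0 -1"

```text
t: 6.87
ee_pos: [0.4991, 0.094, 0.0828]
orientation: [[-0.798, 0.603, -0.002], [0.603, 0.798, -0.0], [0.002, -0.001, -1.0]]
ft_force: [-0.9, -0.8, -0.4]
finger_gap: 0.0855
gripper_force: 0.0
```

>>> move_arm --pt "0 0 -8 0 0 0 -1" --pt "0 0 -13 0 0 0 -1" --pt "0 0 -15 0 0 0 -1" --pt "0 0 -15 0 0 0 -0.2" --pt "0 0 -15 0 0 0 0" --pt "0 0 -15 0 0 0 0.2" --pt "0 0 -15 0 0 0 0.5" --pt "0 0 -15 0 0 0 1" --pt "0 0 -15 0 0 0 1" --pt "0 0 -15 0 0 0 1" --grip_force 25

```text
t: 7.7
ee_pos: [0.5006, 0.0941, 0.0699]
orientation: [[-0.798, 0.602, 0.001], [0.602, 0.798, 0.0], [-0.001, 0.001, -1.0]]
ft_force: [0.1, 0.5, 3.0]
finger_gap: 0.0373
gripper_force: 27.6
```

>>> move_arm --pt "0.1 -0.1 0.2 0 0 -7 1" --pt "0.2 -0.2 0.5 0 0 -14 1" --pt "0.3 -0.2 0.7 0 0 -21 1" --pt "0.4 -0.3 0.9 0 0 -28 1" --pt "0.5 -0.4 1.2 0 0 -35 1" --pt "0.6 -0.5 1.4 0 0 -42 1" --pt "0.7 -0.6 1.6 0 0 -49 1" --pt "0.8 -0.6 1.9 0 0 -56 1" --pt "1 -0.7 2.1 0 0 -63 1" --pt "1.1 -0.8 2.3 0 0 -70 1"

```text
t: 8.53
ee_pos: [0.5035, 0.0936, 0.0726]
orientation: [[0.299, 0.954, 0.006], [0.954, -0.299, 0.001], [0.003, 0.005, -1.0]]
ft_force: [2.4, 1.6, 0.9]
finger_gap: 0.0375
gripper_force: 27.9
```

>>> move_arm --pt "0.1 -0.1 0.2 0 0 -7 1" --pt "0.2 -0.2 0.5 0 0 -14 1" --pt "0.3 -0.2 0.7 0 0 -21 1" --pt "0.4 -0.3 0.9 0 0 -28 1" --pt "0.5 -0.4 1.2 0 0 -35 1" --pt "0.6 -0.5 1.4 0 0 -42 1" --pt "0.7 -0.6 1.6 0 0 -49 1" --pt "0.8 -0.6 1.9 0 0 -56 1" --pt "1 -0.7 2.1 0 0 -63 1" --pt "1.1 -0.8 2.3 0 0 -70 1"

```text
t: 9.37
ee_pos: [0.5054, 0.0917, 0.0748]
orientation: [[0.999, 0.046, 0.007], [0.046, -0.999, -0.001], [0.007, 0.001, -1.0]]
ft_force: [5.9, -3.8, -2.5]
finger_gap: 0.0371
gripper_force: 27.3
```

>>> move_arm --pt "0 0 0.1 0 0 -5 1" --pt "0 0 0.2 0 0 -10 1" --pt "0 0 0.3 0 0 -15 1" --pt "0 0 0.4 0 0 -20 1" --pt "0 0 0.4 0 0 -20 1" --pt "0 0 0.4 0 0 -20 0.3" --pt "0 0 0.4 0 0 -20 -0.2" --pt "0 0 0.4 0 0 -20 -0.2" --pt "0 0 0.4 0 0 -20 -0.2" --pt "0 0 0.4 0 0 -20 -0.2"

```text
t: 10.2
ee_pos: [0.5016, 0.0927, 0.0739]
orientation: [[0.956, -0.293, -0.001], [-0.293, -0.956, 0.0], [-0.001, 0.0, -1.0]]
ft_force: [-0.4, 0.8, 0.3]
finger_gap: 0.0509
gripper_force: 0.0
```

Run:
```python
from h import *
s=r.state(); print(s['ee_pos'],s['ft_force'],s['finger_gap'],s['q'])
snap('side','s2')
```

```text
[0.50161543 0.09266404 0.07394799] [-0.35102779  0.79470574  0.34768455] 0.050907911354827445 [7.31739307e-01 1.68381819e+01 1.05576405e+02 1.15078991e-02
 5.76545383e+01 1.07760704e+02]
```

>>> move_arm --pt "0 0 8 0 0 0 -0.2" --pt "0 0 20 0 0 0 -0.2" --pt "0 0 35 0 0 0 0.5" --pt "0 0 40 0 0 0 1" --pt "0 0 40 0 0 0 1" --pt "0 0 40 0 0 0 1" --pt "0 0 38 0 0 0 1" --pt "0 0 35 0 0 0 1" --pt "0 0 33 0 0 0 1" --pt "0 0 32 0 0 0 1"

```text
t: 11.08
ee_pos: [0.5013, 0.0925, 0.105]
orientation: [[0.956, -0.293, -0.003], [-0.293, -0.956, 0.0], [-0.002, 0.001, -1.0]]
ft_force: [-0.8, 0.2, 2.5]
finger_gap: 0.0002
gripper_force: 1.1
```

>>> move_arm --pt "0 0 -0.3 0 0 0 1" --pt "0 0 -0.6 0 0 0 1" --pt "0 0 -0.9 0 0 0 1" --pt "0 0 -1.2 0 0 0 1" --pt "0 0 -1.5 0 0 0 1" --pt "0 0 -1.5 0 0 0 1" --pt "0 0 -1.5 0 0 0 1" --pt "0 0 -1.5 0 0 0 1" --pt "0 0 -1.5 0 0 0 1" --pt "0 0 -1.5 0 0 0 1"

```text
t: 11.92
ee_pos: [0.5023, 0.0925, 0.1049]
orientation: [[0.956, -0.293, 0.0], [-0.293, -0.956, 0.0], [0.0, -0.0, -1.0]]
ft_force: [-1.1, 1.9, 2.3]
finger_gap: 0.0001
gripper_force: 1.3
```

>>> move_arm --pt "0 0 -0.3 0 0 0 1" --pt "0 0 -0.6 0 0 0 1" --pt "0 0 -0.9 0 0 0 1" --pt "0 0 -1.2 0 0 0 1" --pt "0 0 -1.2 0 0 0 1" --pt "0 0 -1.2 0 0 0 1" --pt "0 0 -1.2 0 0 0 1" --pt "0 0 -1.2 0 0 0 1" --pt "0 0 -1.2 0 0 0 1" --pt "0 0 -1.2 0 0 0 1"

```text
t: 12.75
ee_pos: [0.5023, 0.0927, 0.1046]
orientation: [[0.956, -0.293, -0.0], [-0.293, -0.956, 0.0], [-0.0, -0.0, -1.0]]
ft_force: [-3.6, 0.6, 9.1]
finger_gap: -0.0003
gripper_force: 4.3
```

>>> move_arm --pt "0 0 20 0 0 0 1" --pt "0 0 47 0 0 7 1" --pt "14 -21 47 0 0 14 1" --pt "30 -45 47 0 0 21 1" --pt "50 -74 47 0 0 28 1" --pt "70 -104 47 0 0 35 1" --pt "90 -134 47 0 0 42 1" --pt "105 -156 47 0 0 49 1" --pt "116.5 -173 40 0 0 56 1" --pt "116.5 -173 25 0 0 63 1"

```text
t: 13.58
ee_pos: [0.6231, -0.0855, 0.1307]
orientation: [[0.694, 0.72, 0.008], [0.72, -0.694, -0.004], [0.003, 0.009, -1.0]]
ft_force: [0.9, -0.3, 0.8]
finger_gap: -0.0
gripper_force: 0.0
```

>>> move_arm --pt "0 0 -6 0 0 7 1" --pt "0 0 -12 0 0 14 1" --pt "0 0 -17 0 0 21 1" --pt "0 0 -20 0 0 28 1" --pt "0 0 -22 0 0 35 1" --pt "0 0 -22 0 0 42 1" --pt "0 0 -22 0 0 49 1" --pt "0 0 -22 0 0 56 1" --pt "0 0 -22 0 0 63 1" --pt "0 0 -22 0 0 70 1"

```text
t: 14.42
ee_pos: [0.6186, -0.0806, 0.1059]
orientation: [[-0.443, 0.896, -0.0], [0.896, 0.443, -0.0], [-0.0, -0.0, -1.0]]
ft_force: [-0.3, -0.6, -0.8]
finger_gap: 0.0
gripper_force: 0.0
```

>>> move_arm --pt "0 0 -0.5 0 0 7 1" --pt "0 0 -1 0 0 14 1" --pt "0 0 -1.5 0 0 21 1" --pt "0 0 -2 0 0 27 1" --pt "0 0 -2.5 0 0 27 1" --pt "0 0 -3 0 0 27 1" --pt "0 0 -3.5 0 0 27 1" --pt "0 0 -3.5 0 0 27 1" --pt "0 0 -3.5 0 0 27 1" --pt "0 0 -3.5 0 0 27 1"

```text
t: 15.25
ee_pos: [0.6188, -0.0805, 0.1031]
orientation: [[-0.798, 0.603, 0.0], [0.603, 0.798, 0.0], [0.0, 0.0, -1.0]]
ft_force: [-1.4, 0.1, -0.0]
finger_gap: 0.0002
gripper_force: 0.1
```

>>> move_arm --pt "0 0 -0.5 0 0 0 1" --pt "0 0 -1 0 0 0 1" --pt "0 0 -1.5 0 0 0 1" --pt "0 0 -2 0 0 0 1" --pt "0 0 -2 0 0 0 1" --pt "0 0 -2 0 0 0 1" --pt "0 0 -2 0 0 0 1" --pt "0 0 -2 0 0 0 1" --pt "0 0 -2 0 0 0 1" --pt "0 0 -2 0 0 0 1"

```text
t: 16.08
ee_pos: [0.6186, -0.0804, 0.1009]
orientation: [[-0.798, 0.602, -0.0], [0.602, 0.798, 0.0], [0.0, -0.0, -1.0]]
ft_force: [0.6, 1.1, 0.8]
finger_gap: 0.0002
gripper_force: 0.1
```

>>> move_arm --pt "0 0 -0.5 0 0 0 1" --pt "0 0 -1 0 0 0 1" --pt "0 0 -1 0 0 0 1" --pt "0 0 -1 0 0 0 1" --pt "0 0 -1 0 0 0 1" --pt "0 0 -1 0 0 0 1" --pt "0 0 -1 0 0 0 1" --pt "0 0 -1 0 0 0 1" --pt "0 0 -1 0 0 0 1" --pt "0 0 -1 0 0 0 1"

```text
t: 16.92
ee_pos: [0.6189, -0.0806, 0.1003]
orientation: [[-0.798, 0.602, 0.0], [0.602, 0.798, -0.0], [-0.0, 0.0, -1.0]]
ft_force: [0.1, 0.5, 2.9]
finger_gap: -0.0003
gripper_force: 1.6
```

>>> move_arm --pt "0 0 -0.5 0 0 0 1" --pt "0 0 -1 0 0 0 1" --pt "0 0 -1 0 0 0 1" --pt "0 0 -1 0 0 0 1" --pt "0 0 -1 0 0 0 1" --pt "0 0 -1 0 0 0 1" --pt "0 0 -1 0 0 0 1" --pt "0 0 -1 0 0 0 1" --pt "0 0 -1 0 0 0 1" --pt "0 0 -1 0 0 0 1"

```text
t: 17.75
ee_pos: [0.6191, -0.0807, 0.1]
orientation: [[-0.798, 0.602, 0.001], [0.602, 0.798, -0.0], [-0.001, 0.0, -1.0]]
ft_force: [-1.0, -0.8, 5.9]
finger_gap: 0.0
gripper_force: 3.1
```

>>> move_arm --pt "0 0 12 0 0 0 0.5" --pt "0 0 25 0 0 0 -1" --pt "0 0 25 0 0 0 -1" --pt "0 0 25 0 0 0 -1" --pt "0 0 25 0 0 0 -1" --pt "0 0 25 0 0 0 -1" --pt "0 0 25 0 0 0 -1" --pt "0 0 10 0 0 0 -1" --pt "0 0 -5 0 0 0 -1" --pt "0 0 -15 0 0 0 -1"

```text
t: 18.58
ee_pos: [0.6178, -0.0803, 0.0823]
orientation: [[-0.798, 0.602, -0.002], [0.602, 0.798, 0.001], [0.002, -0.001, -1.0]]
ft_force: [-1.0, 0.2, -0.8]
finger_gap: 0.0851
gripper_force: 0.0
```

>>> move_arm --pt "0 0 -8 0 0 0 -1" --pt "0 0 -11 0 0 0 -1" --pt "0 0 -12 0 0 0 -1" --pt "0 0 -12 0 0 0 -0.2" --pt "0 0 -12 0 0 0 0" --pt "0 0 -12 0 0 0 0.2" --pt "0 0 -12 0 0 0 0.5" --pt "0 0 -12 0 0 0 1" --pt "0 0 -12 0 0 0 1" --pt "0 0 -12 0 0 0 1"

```text
t: 19.42
ee_pos: [0.6194, -0.0808, 0.0727]
orientation: [[-0.798, 0.602, 0.002], [0.602, 0.798, -0.001], [-0.002, 0.0, -1.0]]
ft_force: [1.0, -0.1, 1.2]
finger_gap: 0.0375
gripper_force: 27.5
```

>>> move_arm --pt "0 0 0 0 0 -7 1" --pt "0 0 0 0 0 -14 1" --pt "0 0 0 0 0 -21 1" --pt "0 0 0 0 0 -28 1" --pt "0 0 0 0 0 -35 1" --pt "0 0 0 0 0 -42 1" --pt "0 0 0 0 0 -49 1" --pt "0 0 0 0 0 -56 1" --pt "0 0 0 0 0 -63 1" --pt "0 0 0 0 0 -70 1"

```text
t: 20.25
ee_pos: [0.6206, -0.0802, 0.0733]
orientation: [[0.299, 0.954, 0.004], [0.954, -0.299, 0.0], [0.001, 0.004, -1.0]]
ft_force: [3.9, 1.3, 1.9]
finger_gap: 0.0372
gripper_force: 27.8
```

>>> move_arm --pt "0 0 0 0 0 -7 1" --pt "0 0 0 0 0 -14 1" --pt "0 0 0 0 0 -21 1" --pt "0 0 0.2 0 0 -28 1" --pt "0 0 0.4 0 0 -35 1" --pt "0 0 0.6 0 0 -42 1" --pt "0 0 0.8 0 0 -49 1" --pt "0 0 1 0 0 -56 1" --pt "0 0 1.2 0 0 -63 1" --pt "0 0 1.4 0 0 -70 1"

```text
t: 21.08
ee_pos: [0.6212, -0.0813, 0.0744]
orientation: [[0.999, 0.046, 0.006], [0.046, -0.999, -0.002], [0.006, 0.002, -1.0]]
ft_force: [5.0, -2.1, -2.4]
finger_gap: 0.0372
gripper_force: 27.4
```

>>> move_arm --pt "0 0 0.1 0 0 -4 1" --pt "0 0 0.1 0 0 -4 1" --pt "0 0 0.1 0 0 -4 1" --pt "0 0 0.1 0 0 -4 1" --pt "0 0 0.1 0 0 -4 1" --pt "0 0 0.1 0 0 -4 1" --pt "0 0 0.1 0 0 -4 1" --pt "0 0 0.1 0 0 -4 1" --pt "0 0 0.1 0 0 -4 1" --pt "0 0 0.1 0 0 -4 1"

```text
t: 21.92
ee_pos: [0.6213, -0.0813, 0.0745]
orientation: [[1.0, -0.019, 0.006], [-0.019, -1.0, -0.002], [0.006, 0.001, -1.0]]
ft_force: [5.5, -2.0, -2.1]
finger_gap: 0.0376
gripper_force: 27.4
```

>>> move_arm --pt "0 0 0 0 0 0 0.3" --pt "0 0 0 0 0 0 -0.2" --pt "0 0 0 0 0 0 -0.2" --pt "0 0 10 0 0 0 -0.2" --pt "0 0 25 0 0 0 -0.2" --pt "0 0 40 0 0 0 0.5" --pt "0 0 42 0 0 0 1" --pt "0 0 42 0 0 0 1" --pt "0 0 42 0 0 0 1" --pt "0 0 36 0 0 0 1"

```text
t: 22.75
ee_pos: [0.6189, -0.0805, 0.1098]
orientation: [[1.0, -0.018, 0.001], [-0.018, -1.0, -0.0], [0.001, 0.0, -1.0]]
ft_force: [0.8, 0.3, -0.3]
finger_gap: 0.0
gripper_force: 0.0
```

>>> move_arm --pt "0 0 -3 0 0 0 1" --pt "0 0 -4 0 0 0 1" --pt "0 0 -4.5 0 0 0 1" --pt "0 0 -5 0 0 0 1" --pt "0 0 -5.5 0 0 0 1" --pt "0 0 -5.5 0 0 0 1" --pt "0 0 -5.5 0 0 0 1" --pt "0 0 -5.5 0 0 0 1" --pt "0 0 -5.5 0 0 0 1" --pt "0 0 -5.5 0 0 0 1"

```text
t: 23.58
ee_pos: [0.6179, -0.0803, 0.1041]
orientation: [[1.0, -0.018, -0.002], [-0.018, -1.0, 0.0], [-0.002, -0.0, -1.0]]
ft_force: [-3.9, 0.3, 4.5]
finger_gap: -0.0
gripper_force: 2.5
```

>>> move_arm --pt "0 0 20 0 0 0 1" --pt "0 0 46 0 0 7 1" --pt "-2 20 46 0 0 14 1" --pt "-4 45 46 0 0 21 1" --pt "-7 75 46 0 0 28 1" --pt "-10 110 46 0 0 35 1" --pt "-13 135 46 0 0 42 1" --pt "-13.4 146.4 40 0 0 49 1" --pt "-13.4 146.4 20 0 0 54 1" --pt "-13.4 146.4 0 0 0 54 1"

```text
t: 24.42
ee_pos: [0.6066, 0.0673, 0.1047]
orientation: [[0.598, 0.801, 0.004], [0.801, -0.598, -0.0], [0.002, 0.003, -1.0]]
ft_force: [0.9, -0.4, -0.2]
finger_gap: -0.0002
gripper_force: 0.0
```

>>> move_arm --pt "0 0 -10 0 0 0 1" --pt "0 0 -20 0 0 0 1" --pt "0 0 -30 0 0 0 1" --pt "0 0 -35 0 0 0 1" --pt "0 0 -37 0 0 0 1" --pt "0 0 -38 0 0 0 1" --pt "0 0 -38 0 0 0 1" --pt "0 0 -38 0 0 0 1" --pt "0 0 -38 0 0 0 1" --pt "0 0 -38 0 0 0 1"

```text
t: 25.25
ee_pos: [0.6058, 0.0658, 0.0668]
orientation: [[0.602, 0.798, 0.001], [0.798, -0.602, -0.0], [0.001, 0.001, -1.0]]
ft_force: [0.1, -0.0, 0.7]
finger_gap: 0.0002
gripper_force: 0.0
```

>>> move_arm --pt "0 0 -0.4 0 0 0 1" --pt "0 0 -0.8 0 0 0 1" --pt "0 0 -1.2 0 0 0 1" --pt "0 0 -1.6 0 0 0 1" --pt "0 0 -2 0 0 0 1" --pt "0 0 -2 0 0 0 1" --pt "0 0 -2 0 0 0 1" --pt "0 0 -2 0 0 0 1" --pt "0 0 -2 0 0 0 1" --pt "0 0 -2 0 0 0 1"

```text
t: 26.08
ee_pos: [0.6054, 0.0659, 0.0644]
orientation: [[0.602, 0.798, 0.0], [0.798, -0.602, 0.0], [0.0, 0.0, -1.0]]
ft_force: [-1.8, -0.1, 4.7]
finger_gap: 0.0004
gripper_force: 2.5
```

>>> move_arm --pt "0 0 30 0 0 0 1" --pt "0 0 65 0 0 0 1" --pt "-15 4 75 0 0 0 1" --pt "-40 10 75 0 0 0 1" --pt "-70 18 75 0 0 0 1" --pt "-95 24 70 0 0 0 1" --pt "-103 26 60 0 0 0 1" --pt "-103 26 50 0 0 0 1" --pt "-103 26 44 0 0 0 1" --pt "-103 26 43 0 0 0 1"

```text
t: 26.92
ee_pos: [0.5022, 0.0916, 0.1055]
orientation: [[0.603, 0.798, -0.002], [0.798, -0.603, -0.0], [-0.001, -0.001, -1.0]]
ft_force: [-0.2, 1.1, 0.3]
finger_gap: -0.0003
gripper_force: 0.0
```

>>> move_arm --pt "0 0 -0.5 0 0 0 1" --pt "0 0 -1 0 0 0 1" --pt "0 0 -1.5 0 0 0 1" --pt "0 0 -2 0 0 0 1" --pt "0 0 -2.5 0 0 0 1" --pt "0 0 -2.8 0 0 0 1" --pt "0 0 -2.8 0 0 0 1" --pt "0 0 -2.8 0 0 0 1" --pt "0 0 -2.8 0 0 0 1" --pt "0 0 -2.8 0 0 0 1"

```text
t: 27.75
ee_pos: [0.5027, 0.0918, 0.1045]
orientation: [[0.602, 0.798, 0.001], [0.798, -0.602, -0.0], [0.0, 0.001, -1.0]]
ft_force: [1.4, 0.4, 1.1]
finger_gap: 0.0004
gripper_force: 0.5
```

>>> move_arm --pt "0 0 10 0 0 0 1" --pt "0 0 40 0 0 0 1" --pt "0 0 70 0 0 0 1" --pt "0 0 100 0 0 0 1" --pt "0 0 130 0 0 0 1" --pt "-30 -20 150 0 0 0 1" --pt "-60 -50 150 0 0 0 1" --pt "-60 -80 150 0 0 0 1" --pt "-60 -90 150 0 0 0 1" --pt "-60 -90 150 0 0 0 1"

```text
t: 28.58
ee_pos: [0.4423, 0.0003, 0.2551]
orientation: [[0.605, 0.796, 0.001], [0.796, -0.605, -0.0], [0.001, 0.001, -1.0]]
ft_force: [0.0, -0.5, -0.3]
finger_gap: 0.0003
gripper_force: 0.0
```

Run:
```python
from h import *
im=snap('wrist','w3'); b=r.capture('side')
b=cv2.resize(b[150:270,190:340],None,fx=4,fy=4,interpolation=cv2.INTER_CUBIC)
cv2.imwrite('pics/s3.png',b[:,:,::-1]); print(r.state()['t'],r.state()['ft_force'])
```

```text
28.6833 [ 0.69346079  0.97530363 -0.44344025]
```

View pics/w3.png

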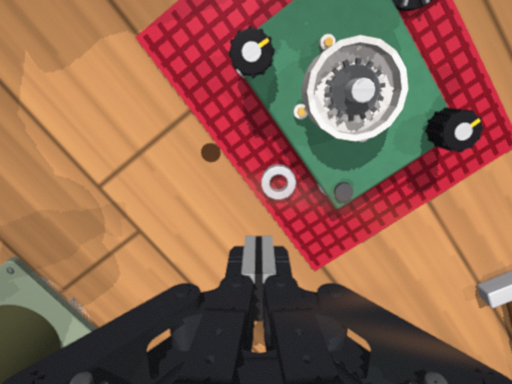

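View pics/s3.png

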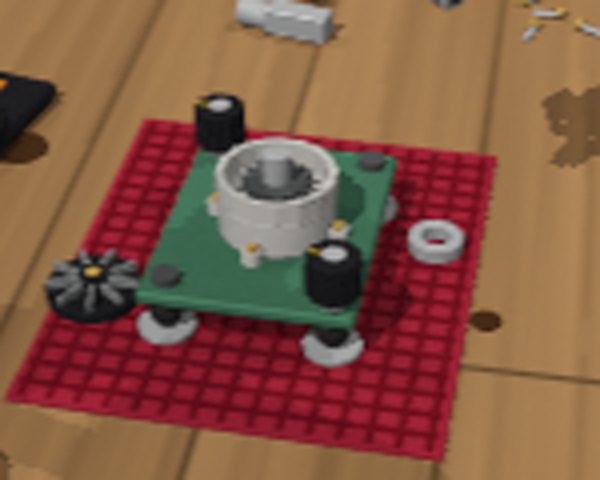

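The wrist view shows both knobs, at (252,52) and (455,130), free of the gripper. The bearing at (279,182) has not moved. In the side crop all the feet sit on their discs and the plate looks level. I'll probe the other plain side and the right knob once more to check the load split.

>>> move_arm --pt "30 -25 -20 0 0 0 1" --pt "60 -45 -40 0 0 0 1" --pt "74 -56.6 -65 0 0 0 1" --pt "74 -56.6 -95 0 0 0 1" --pt "74 -56.6 -125 0 0 0 1" --pt "74 -56.6 -150 0 0 0 1" --pt "74 -56.6 -170 0 0 0 1" --pt "74 -56.6 -182 0 0 0 1" --pt "74 -56.6 -187 0 0 0 1" --pt "74 -56.6 -188 0 0 0 1"

```text
t: 29.52
ee_pos: [0.5161, -0.0537, 0.0653]
orientation: [[0.602, 0.799, -0.002], [0.799, -0.602, 0.001], [-0.001, -0.002, -1.0]]
ft_force: [-0.3, -1.0, -0.6]
finger_gap: -0.0001
gripper_force: 0.0
```

>>> move_arm --pt "0 0 -0.4 0 0 0 1" --pt "0 0 -0.8 0 0 0 1" --pt "0 0 -1.2 0 0 0 1" --pt "0 0 -1.6 0 0 0 1" --pt "0 0 -2 0 0 0 1" --pt "0 0 -2.2 0 0 0 1" --pt "0 0 -2.2 0 0 0 1" --pt "0 0 -2.2 0 0 0 1" --pt "0 0 -2.2 0 0 0 1" --pt "0 0 -2.2 0 0 0 1"

```text
t: 30.35
ee_pos: [0.5166, -0.0549, 0.0644]
orientation: [[0.603, 0.798, 0.001], [0.798, -0.603, -0.0], [0.0, 0.001, -1.0]]
ft_force: [-0.6, 0.1, 2.2]
finger_gap: -0.0004
gripper_force: 1.5
```

>>> move_arm --pt "0 0 30 0 0 0 1" --pt "0 0 60 0 0 0 1" --pt "20 -5 80 0 0 0 1" --pt "45 -12 80 0 0 0 1" --pt "75 -20 80 0 0 0 1" --pt "98 -25 75 0 0 0 1" --pt "102.6 -25.9 60 0 0 0 1" --pt "102.6 -25.9 48 0 0 0 1" --pt "102.6 -25.9 43 0 0 0 1" --pt "102.6 -25.9 42 0 0 0 1"

```text
t: 31.18
ee_pos: [0.6174, -0.0802, 0.1045]
orientation: [[0.602, 0.798, -0.003], [0.798, -0.602, 0.001], [-0.001, -0.003, -1.0]]
ft_force: [-0.1, 0.6, 0.3]
finger_gap: 0.0001
gripper_force: 0.0
```

>>> move_arm --pt "0 0 -0.5 0 0 0 1" --pt "0 0 -0.9 0 0 0 1" --pt "0 0 -1.2 0 0 0 1" --pt "0 0 -1.5 0 0 0 1" --pt "0 0 -1.7 0 0 0 1" --pt "0 0 -1.7 0 0 0 1" --pt "0 0 -1.7 0 0 0 1" --pt "0 0 -1.7 0 0 0 1" --pt "0 0 -1.7 0 0 0 1" --pt "0 0 -1.7 0 0 0 1"

```text
t: 32.02
ee_pos: [0.619, -0.0807, 0.1045]
orientation: [[0.602, 0.798, 0.0], [0.798, -0.602, -0.0], [0.0, 0.0, -1.0]]
ft_force: [0.3, 0.7, 0.0]
finger_gap: -0.0001
gripper_force: 0.2
```

>>> move_arm --pt "0 0 10 0 0 0 1" --pt "0 0 35 0 0 0 1" --pt "0 0 65 0 0 0 1" --pt "0 0 95 0 0 0 1" --pt "0 0 120 0 0 0 1" --pt "0 0 140 0 0 0 1" --pt "0 0 150 0 0 0 1" --pt "0 0 150 0 0 0 1" --pt "0 0 150 0 0 0 1" --pt "0 0 150 0 0 0 1"

```text
t: 32.85
ee_pos: [0.6179, -0.0804, 0.2525]
orientation: [[0.602, 0.798, -0.003], [0.798, -0.602, 0.001], [-0.001, -0.003, -1.0]]
ft_force: [-0.2, -0.7, -1.0]
finger_gap: 0.0
gripper_force: 0.0
```

```bash
python3 -c "
from rig import r
print(r.state()['t'],r.hand_in())"
```

```text
the job is handed in; nothing more can be done
32.85 None
```

I turned the left screw about 160° and the right about 144° clockwise; touch probes then put all four corners within about 0.1 mm of level, which implies near-even foot loads, and the job was handed in at 32.9 s with the arm clear (no verdict came back).

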